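# Uncap the bench camera, cap the spare lens, aim at the dish

## Robot

A 6-joint arm with a two-finger parallel gripper is mounted at the origin on the work surface. World frame = base frame: x ahead of the robot, y to its left, z up, the work surface at z = 0. Lengths are in m, angles in rad, forces in N, time in s.
With the tool pointing down it reaches from about 0.35 to 0.875 m from the base axis. Payload 4.2 kg.
Tool frame: the origin (TCP) lies at the very end of the fingers, on their centre line; the grasp point (between the pads) lies 19 mm behind it; z points along the fingers, y is the line along which they close (so a half turn about z gives the same grasp; the last joint's range is limited). The gripper opens to 85 mm and grips with 20 to 120 N. Pads are 22 mm wide; open, the fingers measure 114 mm over their backs; the gripper's body (76 mm by 85 mm) begins 54 mm behind the grasp point. The pads swing forward as they close: fully open they stand 13 mm farther back than shut.
Start: joints at [1.425, 0.385, 0.008, 0, -1.194, -0.259], TCP at [0.246, 0.574, 0.195] pointing down, gripper open.
Joint ranges: [-3.14, 3.14], [-1.21, 2.06], [-1.07, 1.41], [-3.16, 2.05], [-2.99, -0.16], [-3.1, 3.1]. Speed limits (rad/s): [2.79, 2.79, 3.14, 3.14, 3.14, 3.14].

## Interface

Orientations are given as a unit quaternion [x, y, z, w].
In Python, from bench import readout, imaging, order, nets gives the robot as it stands.
- The arm moves only by the tool apply_moves, never from a script. Its argument "plan" is a list of rows, each an object with "dp": the shift along the tool's x, y, z in mm, a list of three; "delta_rot": the turn, a rotation vector about the tool's x, y, z in degrees, a list of three; "grip": the finger opening in mm, from 0 to 85.4. In form: [{"dp": [tx, ty, tz], "delta_rot": [wx, wy, wz], "grip": grip}, ...]. A call has 1 to 12 rows; each row is the pose to reach, as a shift and turn from the pose commanded when the call began, along the tool's axes at that moment; what a row does not reach only later rows make up. A row lasts 1/8 s, in which the tool goes at most 62.5 mm and 10.7 degrees, less where a joint would pass 70% of its speed; a pose out of reach is approached as far as the arm can. A call with a gripper value outside its range is refused whole. The fingers move at their own pace and stop on an object; "squeeze" is the grip in N (left out, the last holds). Time passes only in rows, so rows that repeat a pose let the fingers close. It gives the time, the measured TCP pose, the force, the opening and the grip force at its end, in the units of the state.
- readout.observe(): the state, without advancing time (a new reading comes with each control period).
- imaging.capture(name): name is "scene" or "top" or "wrist"; returns a dict with "color" (480x640x3 uint8, red, green, blue), "intrinsics" (3x3 intrinsics, pixels), "xyz" and "rotation" of the camera in the world. Camera axes: x right, y down, z forward; pixel columns grow to the right and rows downward; lengths in m; the calibration is good to about 2 mm. A picture is of the moment at which its call begins. There is no depth.
- order.job_done(): hands the job in; it is judged then, once.
Trained networks look in a picture, given as the dict that the camera call returned (one of the last four; its "shot" number tells which), for a name from the list of things; names that differ only in an ending like _2 or _b are one class to them, and where a whole thing is asked for, a point or a joint stands for the part that bears it (a point fixed in the world has none). Each returns a list of dicts, best first, with "p" (0 to 1); they miss things now and then, are a little off and sometimes report something else, mostly with a low value. They report only what shows in the picture. A call takes as long as a camera call.
- nets.regions_of(picture, thing): "region" (480x640 bool, what is visible of it) and "pixel" ([column, row] in pixels, amid what is visible of it).
- nets.pinpoint(picture, thing): "pixel" ([column, row] in pixels: a listed point, or the origin of a listed thing).
The state is a dict: "t": time; "joint_pos": joint angles; "dq": joint speeds; "effort": joint torques, N m; "tool_pos": TCP position; "eef_rot": TCP orientation; "contact_force": force on the tool from outside, world axes, zero at the start; "ft_torque": the same for the moment, N m; "opening": finger opening in m; "gripper_force": force on a finger pad.
Only numpy, scipy, OpenCV 4.12 (cv2) and the standard library are available. Lean on these libraries where they do the work, as an engineer would, in place of code of your own. Each camera call takes 0.05 s, during which the arm holds its last target. There are 200 camera calls.

## Task

Get the little bench camera ready: pull the black push-on dust cap off its lens, and press that cap onto the bare spare lens of the same width standing on the bench until it snaps fully home. Then tilt the camera over and swivel it so that it looks straight at the middle of the culture dish held upright in its stand, and let go. Do not touch the dish or its stand, and leave the other things on the bench where they are.

Things in the scene. Friction and masses are not known exactly. Their poses are not given: they have to be found in the camera images.
- cap: Black push-on dust cap, 62 mm across, 62 mm tall: round skirt 28 mm tall with a round knob on top (28 mm across, 28 to 62 mm above the origin). Origin: centre of the open lower rim; z up through the knob. Starts on the upright camera barrel, held by spring balls: some 10 N along the barrel pulls it off or snaps it on. Lift 24 mm to clear the barrel; it meets the balls 15 mm above home.
- camera_base: The camera's round grey foot, fixed to the bench, 124 mm across, 20 mm tall; origin at the centre of its underside. On it turns a beige yoke with two upright arms (outer width 86 mm, tops 128 mm above the bench). Its x axis is the way the camera tilts when the swivel is at 0. With the tilt at 0 the camera stands upright over this foot.
- camera_pivot (a point): Point where the swivel axis (vertical), the tilt axis (level) and the barrel's centre line meet, 115 mm above the bench, over the centre of the foot; does not move; its x axis is that of the foot.
- camera_swivel (a joint): Swivel of the yoke about the vertical, rad, counter-clockwise from above, -1.4 to 1.4, 0 when it tilts towards the foot's x axis. A small beige tongue on the yoke's disc, 83 mm out from the axis, points the way the camera tilts. Stays where it is left (friction 0.4 N m).
- camera_tilt (a joint): Tilt of the camera from upright, rad: 0 barrel straight up, 1.57 barrel level, range 0 to 1.9. Stays where it is left (friction 0.35 N m).
- camera_lens (a point): Centre of the camera's lens, on the front end of its aluminium barrel (48 mm across), 105 mm from the pivot; z points out of the lens along the line of sight. Bare barrel (48 mm across) runs from 25 to 105 mm from the pivot; behind it is the beige camera body, 56 mm across, reaching 45 mm behind the pivot.
- spare_lens: The bare spare lens standing upright and fixed on the bench: aluminium barrel 48 mm across, top 110 mm above the bench, on a grey foot 72 mm across. Origin: centre of its underside, z up.
- spare_seat (a point): Where the cap's origin (centre of its lower rim) lies when fully home on the spare lens: on the barrel's centre line, 24 mm below its top, 86 mm above the bench; z up.
- slim_lens: A thinner lens, not the one to cap: barrel 30 mm across, 95 mm tall, fixed; origin at the centre of its underside.
- covered_lens: A shorter lens that already has such a black cap, not the one to cap: 62 mm across, 118 mm tall with its knob, fixed; origin at the centre of its underside.
- dish_stand: Grey stand, fixed, 100 mm wide, 138 mm tall, that holds a 90 mm culture dish upright; origin at the centre of its underside, the dish faces along its -x axis.
- dish_centre (a point): The middle of the upright dish's face, 85 mm above the bench; the dish faces along this point's -x axis.
- mouse: Bystander, loose: black computer mouse, 105 x 62 x 34 mm; origin at the underside.
- wash_bottle: Bystander, loose: white bottle, 60 mm across, 150 mm tall; origin at the underside.
- beaker: Bystander, loose: clear open beaker, 68 mm across, 85 mm tall; origin at the underside.
- spatula: Bystander, loose: lab spatula lying flat, 170 mm long; origin at the underside.
- closed_dish: Bystander, loose: closed clear culture dish lying flat, 90 mm across, 16 mm tall; origin at the underside.
- stain_jar: Bystander, loose: amber jar with a black lid, 52 mm across, 75 mm tall; origin at the underside.

How it is judged:
By the outcome, as a careful person would: the job done as asked, in the order asked, and still so for the second after the job is handed in, with the robot touching nothing.
It also fails if it takes over 51 s, if anything falls off the work surface, if the arm or the gripper's body presses on something with over 40 N, if the wrist force passes 120 N, or if a joint passes its speed limit or range.

## Working session

There is one attempt and no reset: what is moved stays moved. The work goes in short steps, Python scripts to look and compute and a tool call to move; the robot and the scene stay as the last step left them, time stands still between calls to the robot, and variables do not carry over. Pictures are saved under pics/ and viewed, at most 10 in all, crops included, and the job is handed in when it is done.

Besides the shell and the picture viewer there is one more tool, called after "Request:" by a JSON object that holds its "op" and its "data", one argument or row to a line. apply_moves: Moves the arm, as the interface text tells. Its arguments: {"type":"object","properties":{"plan":{"type":"array","items":{"type":"object","properties":{"dp":{"type":"array","items":{"type":"number"}},"delta_rot":{"type":"array","items":{"type":"number"}},"grip":{"type":"number"}}}},"squeeze":{"type":"number"}},"required":["plan"]}

```bash
mkdir -p pics; cat > h.py <<'E'
import numpy as np, cv2
from scipy.spatial.transform import Rotation as R
from bench import readout, imaging, order, nets
def ray(p,px):
    K=np.array(p["intrinsics"]);Rm=np.array(p["rotation"])
    if Rm.shape!=(3,3): Rm=R.from_quat(Rm).as_matrix()
    d=Rm@np.linalg.solve(K,[px[0],px[1],1.]);return np.array(p["xyz"]),d/np.linalg.norm(d)
def tri(rs):
    A=np.zeros((3,3));b=np.zeros(3)
    for o,d in rs:
        M=np.eye(3)-np.outer(d,d);A+=M;b+=M@o
    x=np.linalg.solve(A,b);return x,max(np.linalg.norm((np.eye(3)-np.outer(d,d))@(x-o)) for o,d in rs)
def at(p,px,z):
    o,d=ray(p,px);return o+d*(z-o[2])/d[2]
def proj(p,X):
    Rm=np.array(p["rotation"])
    if Rm.shape!=(3,3): Rm=R.from_quat(Rm).as_matrix()
    q=np.array(p["intrinsics"])@(Rm.T@(np.array(X)-p["xyz"]));return q[:2]/q[2]
def save(p,n): cv2.imwrite(f"pics/{n}.png",p["color"][:,:,::-1])
E
python3 - <<'E'
from h import *
ps={n:imaging.capture(n) for n in("scene","top","wrist")}
np.set_printoptions(precision=4,suppress=True)
for n,p in ps.items(): save(p,n+"0");print(n,p["xyz"],np.array(p["rotation"]).tolist())
for t in "cap camera_base camera_pivot camera_lens spare_lens spare_seat slim_lens covered_lens dish_stand dish_centre mouse wash_bottle beaker spatula closed_dish stain_jar".split():
    rs=[]
    for n in ps:
        r=nets.pinpoint(ps[n],t)
        print(t,n,[(np.round(a["pixel"],1).tolist(),round(a["p"],2)) for a in r[:2]])
        if r and n!="wrist": rs.append(ray(ps[n],r[0]["pixel"]))
    if len(rs)>1: print("   ",*tri(rs))
print(readout.observe())
E
```

```text
scene [1.2519 0.9922 0.9268] [0.2729690534434194, 0.8365927953830418, -0.44831610428206764, -0.15688550352643155]
top [0.4738 0.032  1.4343] [0.7072379735347184, -0.7066087975692825, 0.021873355707066965, -0.00632552751238812]
wrist [0.3089 0.5471 0.3735] [-0.5449624628847686, 0.8269234636238977, 0.11512148871265647, -0.07720454773784605]
cap scene [([315.1, 206.5], 0.95)]
cap top [([310.2, 243.4], 0.73)]
cap wrist []
    [0.5029 0.0167 0.2024] 0.0011812959218815715
camera_base scene [([312.2, 276.9], 0.86)]
camera_base top [([309.9, 245.0], 0.62), ([217.6, 202.0], 0.43)]
camera_base wrist []
    [ 0.5044  0.0145 -0.0071] 0.0020704519706310877
camera_pivot scene [([312.3, 238.5], 0.79), ([290.3, 213.7], 0.44)]
camera_pivot top [([308.8, 244.9], 0.94)]
camera_pivot wrist []
    [0.5045 0.0166 0.1118] 0.0049605615744175244
camera_lens scene [([346.5, 392.8], 0.73), ([339.1, 344.7], 0.35)]
camera_lens top []
camera_lens wrist []
spare_lens scene [([387.2, 313.8], 0.61)]
spare_lens top [([220.4, 263.8], 0.86)]
spare_lens wrist []
    [0.4554 0.2397 0.0026] 6.144455791602327e-05
spare_sea
[... 1511 characters left out ...]
0.7288 -0.1199 -0.0092] 0.00065071505667644
stain_jar scene [([452.2, 320.7], 0.81)]
stain_jar top [([174.1, 308.0], 0.94)]
stain_jar wrist [([499.9, 13.2], 0.7)]
    [0.3487 0.3501 0.0061] 0.004088602397153759
{'t': 2.55, 'joint_pos': array([ 1.4246,  0.3847,  0.0079,  0.    , -1.194 , -0.2586]), 'dq': array([ 0.0008, -0.0012, -0.0005, -0.0002, -0.0013,  0.0011]), 'effort': array([  0.    , -39.2081,  18.8617,   4.1907,  -0.0004,   0.    ]), 'tool_pos': array([0.2461, 0.5745, 0.1949]), 'eef_rot': array([ 0.9796, -0.201 ,  0.    ,  0.    ]), 'contact_force': array([ 0.8428, -0.3109,  0.2869]), 'ft_torque': array([0.0238, 0.0264, 0.0447]), 'gripper_force': 0.0, 'opening': 0.08538945794095697}
```

View pics/scene0.png

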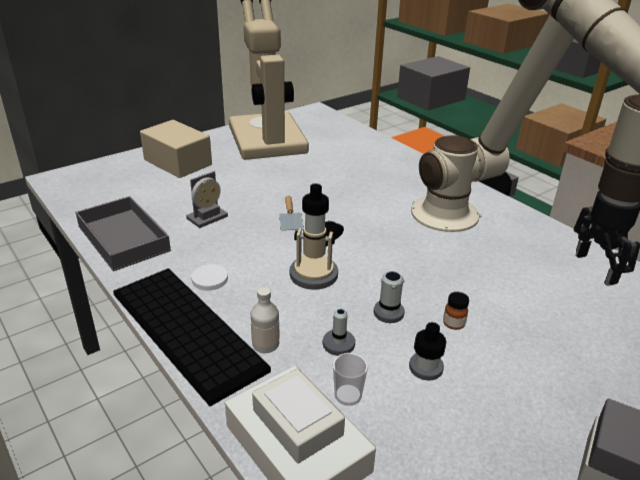

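View pics/top0.png

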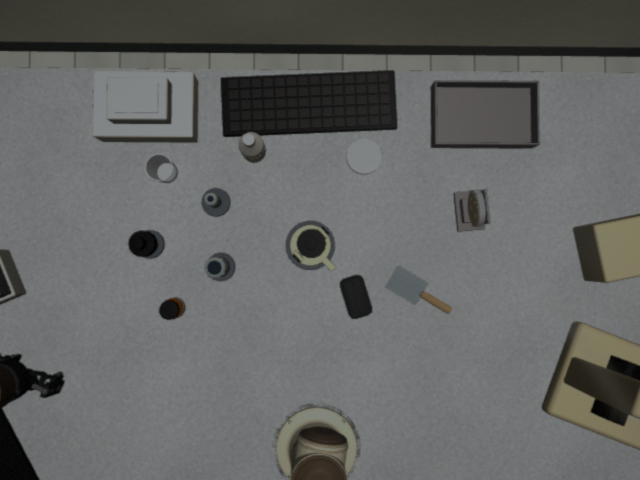

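Request:
{"op": "apply_moves", "data": {
  "plan": [
    {"dp":[30,20,-60],"delta_rot":[0,0,10],"grip":85},
    {"dp":[80,45,-110],"delta_rot":[0,0,20],"grip":85},
    {"dp":[130,75,-135],"delta_rot":[0,0,30],"grip":85},
    {"dp":[180,105,-135],"delta_rot":[0,0,40],"grip":85},
    {"dp":[230,140,-135],"delta_rot":[0,0,50],"grip":85},
    {"dp":[286,175,-135],"delta_rot":[0,0,60],"grip":85},
    {"dp":[286,175,-135],"delta_rot":[0,0,70],"grip":85},
    {"dp":[286,175,-135],"delta_rot":[0,0,77],"grip":85},
    {"dp":[286,175,-135],"delta_rot":[0,0,77],"grip":85}
  ]
}}

```text
t: 3.68
tool_pos: [0.4402, 0.3006, 0.33]
eef_rot: [-0.642, 0.767, 0.0, 0.0]
contact_force: [-0.9, 0.5, 0.3]
opening: 0.0849
gripper_force: 0.0
```

```bash
cat >> h.py <<'E'
np.set_printoptions(precision=4,suppress=True)
def look(things,cam="wrist",name=None):
    p=imaging.capture(cam)
    if name: save(p,name)
    out={}
    for t in things:
        r=nets.pinpoint(p,t)
        if r:
            out[t]=ray(p,r[0]["pixel"]);print(cam,t,np.round(r[0]["pixel"],1),round(r[0]["p"],2))
        else: print(cam,t,None)
    return p,out
E
python3 - <<'E'
from h import *
import pickle
p,o=look("cap camera_base spare_lens spare_seat dish_centre".split(),name="w1")
pickle.dump((p,o),open("v1.pkl","wb"))
s=readout.observe();print(s["t"],s["tool_pos"],s["eef_rot"],s["joint_pos"])
for t in [(0.455,.24,0),(.455,.24,.11),(.504,.016,.23),(.6,-.37,.085)]:print(t,proj(p,t))
E
```

```text
wrist cap [308.9 148.4] 0.62
wrist camera_base None
wrist spare_lens [311.2 144.9] 0.91
wrist spare_seat [311.3 143.2] 0.68
wrist dish_centre None
3.975 [0.4399 0.3013 0.3299] [-0.642   0.7667 -0.     -0.    ] [ 0.9049  0.1607  0.0318 -0.     -1.4419 -1.0814]
(0.455, 0.24, 0) [306.2059 145.8415]
(0.455, 0.24, 0.11) [301.0909 148.3579]
(0.504, 0.016, 0.23) [ 136.6174 -206.2311]
(0.6, -0.37, 0.085) [ -60.5006 -678.3281]
```

View pics/w1.png

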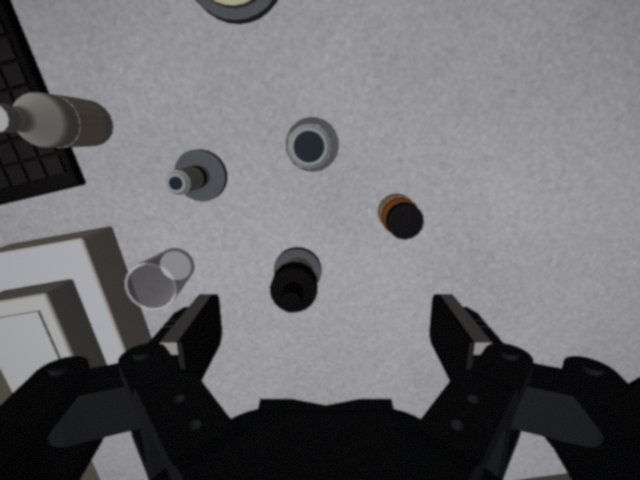

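Request:
{"op": "apply_moves", "data": {
  "plan": [
    {"dp":[60,-30,-30],"delta_rot":[0,0,0],"grip":85},
    {"dp":[115,-60,-30],"delta_rot":[0,0,0],"grip":85},
    {"dp":[170,-90,-30],"delta_rot":[0,0,0],"grip":85},
    {"dp":[197,-99,-30],"delta_rot":[0,0,0],"grip":85},
    {"dp":[197,-99,-30],"delta_rot":[0,0,0],"grip":85}
  ]
}}

```text
t: 4.6
tool_pos: [0.5029, 0.0876, 0.3601]
eef_rot: [-0.64, 0.768, -0.0, 0.0]
contact_force: [-0.4, 0.9, 0.1]
opening: 0.0848
gripper_force: 0.0
```

```bash
python3 - <<'E'
from h import *
import pickle
p1,o1=pickle.load(open("v1.pkl","rb"))
p,o=look("cap camera_base camera_pivot spare_lens spare_seat dish_centre".split(),name="w2")
pickle.dump((p,o),open("v2.pkl","wb"))
s=readout.observe();print(s["t"],s["tool_pos"],s["joint_pos"])
for t in [(0.455,.24,0),(.455,.24,.11),(.504,.016,.23),(.504,.016,0),(.6,-.37,.085)]:print(t,proj(p,t))
print("spare top@.11",at(p1,(309,146),.11),"seat",at(p1,(311.3,143.2),.086),"base",at(p1,(311.2,144.9),0))
for t,z in(("cap",.196),("camera_base",0),("camera_pivot",.115)):
    if t in o: print(t,o[t][0]+o[t][1]*(z-o[t][0][2])/o[t][1][2])
for t in("spare_lens","spare_seat"):
    if t in o: print(t,tri([o[t],o1[t]]))
E
```

```text
wrist cap [313.4 137. ] 0.8
wrist camera_base None
wrist camera_pivot None
wrist spare_lens [372.2 271.8] 0.68
wrist spare_seat [386.4 287.2] 0.74
wrist dish_centre None
4.95 [0.5025 0.0906 0.3598] [ 0.4966  0.1138  0.0476 -0.0001 -1.5047 -0.6727]
(0.455, 0.24, 0) [370.2681 271.1445]
(0.455, 0.24, 0.11) [380.4299 301.3446]
(0.504, 0.016, 0.23) [307.3085 135.699 ]
(0.504, 0.016, 0) [314.8674 136.133 ]
(0.6, -0.37, 0.085) [ 137.5042 -258.9729]
spare top@.11 [0.446  0.2391 0.11  ] seat [0.4439 0.2369 0.086 ] base [0.4479 0.24   0.    ]
cap [0.5002 0.0178 0.196 ]
spare_lens (array([0.45  , 0.2406, 0.0012]), np.float64(0.0022313343722880686))
spare_seat (array([0.4427, 0.2365, 0.0786]), np.float64(0.0016018285547391542))
```

View pics/w2.png

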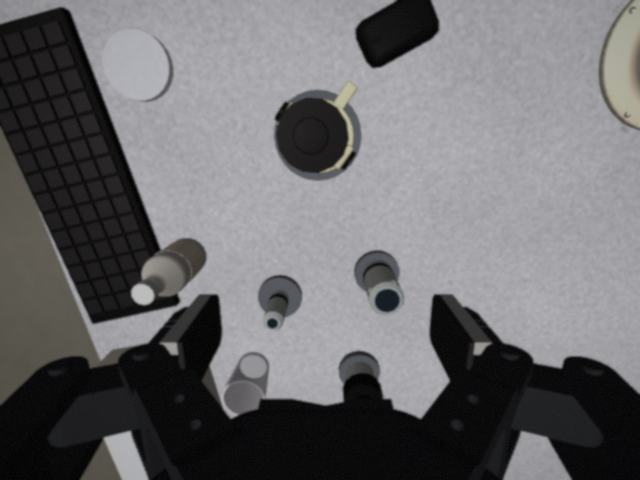

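```bash
python3 - <<'E'
from h import *
import pickle
p1,_=pickle.load(open("v1.pkl","rb"));p,_=pickle.load(open("v2.pkl","rb"))
print("spare top",at(p,(387,300),.11),tri([ray(p1,(309,146)),ray(p,(387,300))]))
print("spare foot",at(p1,(312,144),.01),at(p,(377,273),.01),tri([ray(p1,(312,144)),ray(p,(377,273))]))
print("knob",at(p,(311,135),.258),"foot",at(p,(318,135),.015))
a=at(p,(350,88),.025);b=at(p,(318,135),.025);print("tongue",a,np.linalg.norm(a-b),np.degrees(np.arctan2(*(a-b)[1::-1])))
# refine circles in crops
for q,c,r in((p1,(309,146),(12,20)),(p,(387,300),(9,18)),(p,(311,135),(14,22)),(p,(318,135),(38,48))):
    g=cv2.cvtColor(q["color"],cv2.COLOR_RGB2GRAY);x,y=c;w=r[1]+12
    k=cv2.resize(g[y-w:y+w,x-w:x+w],None,fx=4,fy=4,interpolation=cv2.INTER_CUBIC)
    h=cv2.HoughCircles(k,cv2.HOUGH_GRADIENT,1,200,param1=60,param2=10,minRadius=r[0]*4,maxRadius=r[1]*4)
    print(c, None if h is None else h[0,0]/4+[x-w,y-w,0])
E
```

```text
spare top [0.4461 0.2396 0.11  ] (array([0.4461, 0.2391, 0.111 ]), np.float64(0.0001462980448106184))
spare foot [0.4462 0.2389 0.01  ] [0.4455 0.241  0.01  ] (array([0.446 , 0.2388, 0.0153]), np.float64(3.140461287699697e-05))
knob [0.4998 0.0163 0.258 ] foot [0.4989 0.0154 0.015 ]
tongue [ 0.4449 -0.0366  0.025 ] 0.07488918756014169 -135.92318912858065
(309, 146) [308.875 146.625  15.55 ]
(387, 300) [387.375 300.375  11.225]
(311, 135) [296.625 148.125  18.425]
(318, 135) [316.375 135.375  45.125]
```

Request:
{"op": "apply_moves", "data": {
  "plan": [
    {"dp":[40,-6,10],"delta_rot":[0,0,0],"grip":85},
    {"dp":[73.5,-10.7,20],"delta_rot":[0,0,0],"grip":70},
    {"dp":[73.5,-10.7,60],"delta_rot":[0,0,0],"grip":60},
    {"dp":[73.5,-10.7,100],"delta_rot":[0,0,0],"grip":60},
    {"dp":[73.5,-10.7,129],"delta_rot":[0,0,0],"grip":60},
    {"dp":[73.5,-10.7,129],"delta_rot":[0,0,0],"grip":40},
    {"dp":[73.5,-10.7,129],"delta_rot":[0,0,0],"grip":20},
    {"dp":[73.5,-10.7,129],"delta_rot":[0,0,0],"grip":15},
    {"dp":[73.5,-10.7,129],"delta_rot":[0,0,0],"grip":15}
  ],
  "squeeze": 80
}}

```text
t: 6.08
tool_pos: [0.5007, 0.0156, 0.232]
eef_rot: [-0.642, 0.767, -0.0, 0.001]
contact_force: [1.2, 0.4, -0.5]
opening: 0.0151
gripper_force: 0.0
```

```bash
python3 - <<'E'
from h import *
p=imaging.capture("wrist");q=imaging.capture("scene")
c=cv2.resize(q["color"][150:310,240:400],(480,480),interpolation=cv2.INTER_CUBIC)
w=cv2.resize(p["color"],None,fx=.5,fy=.5)
im=np.zeros((480,800,3),np.uint8);im[:,:480]=c;im[:240,480:]=w
cv2.imwrite("pics/m1.png",im[:,:,::-1]);s=readout.observe();print(s["opening"],s["gripper_force"],s["tool_pos"])
E
```

```text
0.014935982916253844 0.0 [0.5004 0.0154 0.2315]
```

View pics/m1.png

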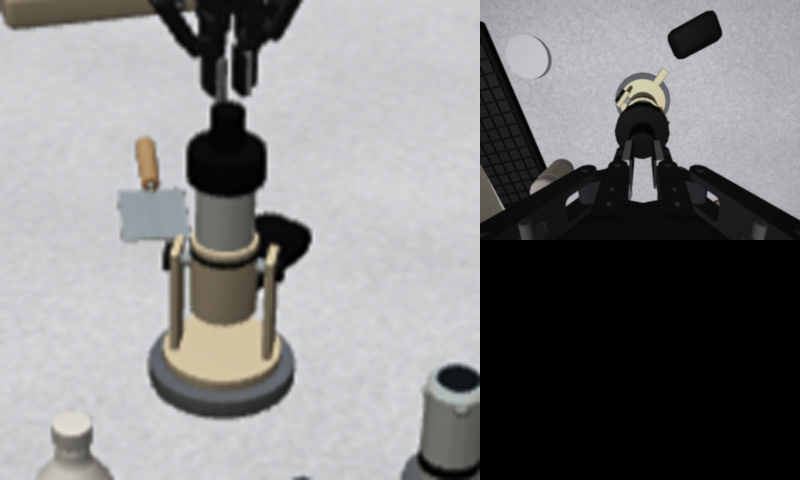

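```bash
python3 - <<'E'
from h import *
p=imaging.capture("wrist");q=imaging.capture("scene")
for X in((.5004,.0154,.2315),(.4998,.0163,.258),(.4998,.0163,.0)):
    print(X,proj(p,X)/2+[480,0],(proj(q,X)-[240,150])*3)
r=nets.pinpoint(p,"cap");print([(a["pixel"],a["p"]) for a in r])
k=cv2.resize(p["color"][200:400,220:440],None,fx=3,fy=3,interpolation=cv2.INTER_CUBIC)
cv2.imwrite("pics/m2.png",np.clip(k[:,:,::-1].astype(float)*2,0,255).astype(np.uint8))
E
```

```text
(0.5004, 0.0154, 0.2315) [641.6806 134.9383] [229.0917 135.7764]
(0.4998, 0.0163, 0.258) [642.3303 145.9277] [231.1079 106.1139]
(0.4998, 0.0163, 0.0) [642.5239  99.4311] [224.7644 373.2837]
[([326.9, 249.9], 0.67), ([166.9, 335.3], 0.32), ([476.0, 411.3], 0.26)]
```

View pics/m2.png

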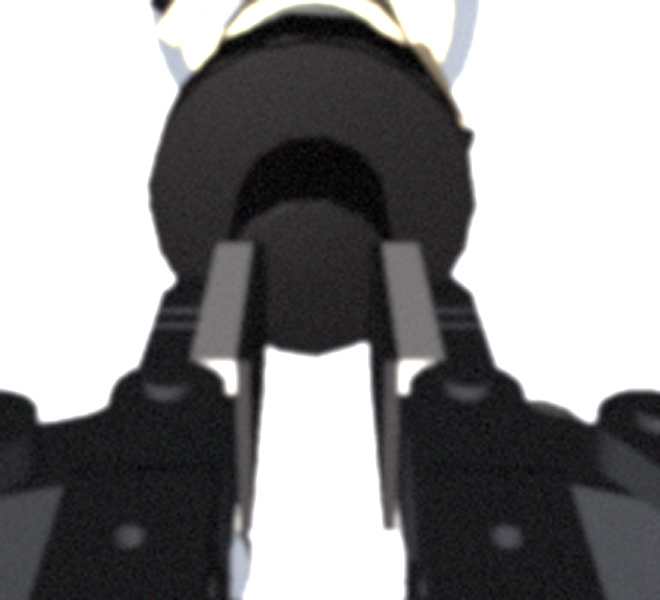

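Request:
{"op": "apply_moves", "data": {
  "plan": [
    {"dp":[0,0,0],"delta_rot":[0,0,0],"grip":60},
    {"dp":[0,0,0],"delta_rot":[0,0,0],"grip":60},
    {"dp":[0,0,0],"delta_rot":[0,0,0],"grip":60},
    {"dp":[0,0,13],"delta_rot":[0,0,0],"grip":60},
    {"dp":[0,0,25],"delta_rot":[0,0,0],"grip":60},
    {"dp":[0,0,25],"delta_rot":[0,0,0],"grip":20},
    {"dp":[0,0,25],"delta_rot":[0,0,0],"grip":20},
    {"dp":[0,0,25],"delta_rot":[0,0,0],"grip":20},
    {"dp":[0,0,25],"delta_rot":[0,0,0],"grip":20}
  ]
}}

```text
t: 7.45
tool_pos: [0.5005, 0.0155, 0.2062]
eef_rot: [-0.641, 0.767, -0.0, 0.0]
contact_force: [0.7, -0.8, -0.5]
opening: 0.0247
gripper_force: 78.6
```

```bash
python3 - <<'E'
from h import *
q=imaging.capture("scene");p=imaging.capture("wrist")
c=cv2.resize(q["color"][150:310,240:400],(480,480),interpolation=cv2.INTER_CUBIC)
k=cv2.resize(p["color"][200:400,220:440],(320,290),interpolation=cv2.INTER_CUBIC)
im=np.zeros((480,800,3),np.uint8);im[:,:480]=c;im[:290,480:]=k
cv2.imwrite("pics/m3.png",np.clip(im[:,:,::-1]*1.5,0,255).astype(np.uint8));s=readout.observe();print(s["t"],s["opening"],s["gripper_force"],s["tool_pos"],s["contact_force"])
X=s["tool_pos"];print((proj(q,X)-[240,150])*3,p["intrinsics"])
E
```

```text
7.55 0.02491959617055164 78.63335967063904 [0.5005 0.0155 0.2061] [ 0.0418 -0.6802  0.0527]
[228.422  163.8759] [[353.9643   0.     325.3182]
 [  0.     353.9643 237.4043]
 [  0.       0.       1.    ]]
```

View pics/m3.png

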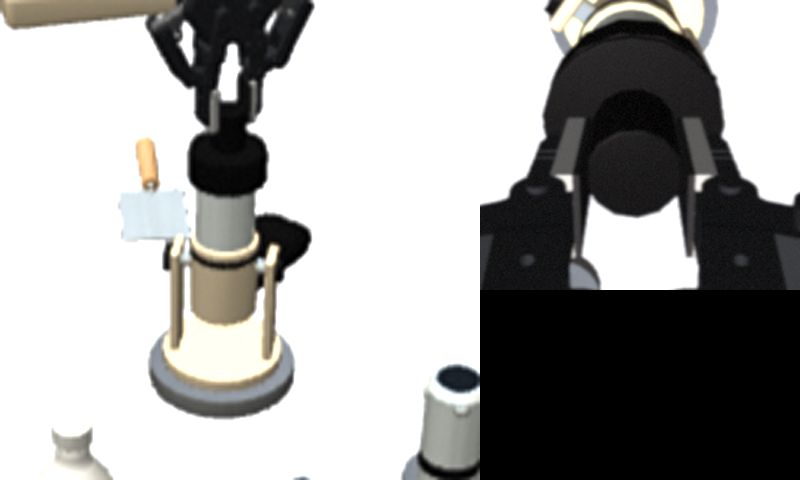

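Request:
{"op": "apply_moves", "data": {
  "plan": [
    {"dp":[0,0,-6],"delta_rot":[0,0,0],"grip":15},
    {"dp":[0,0,-12],"delta_rot":[0,0,0],"grip":15},
    {"dp":[0,0,-20],"delta_rot":[0,0,0],"grip":15},
    {"dp":[0,0,-35],"delta_rot":[0,0,0],"grip":15},
    {"dp":[0,0,-55],"delta_rot":[0,0,0],"grip":15},
    {"dp":[0,0,-55],"delta_rot":[0,0,0],"grip":15}
  ],
  "squeeze": 100
}}

```text
t: 8.3
tool_pos: [0.5012, 0.0156, 0.2637]
eef_rot: [-0.642, 0.767, -0.001, 0.002]
contact_force: [0.4, -0.3, -0.7]
opening: 0.0244
gripper_force: 100.0
```

```bash
python3 - <<'E'
from h import *
q,o1=look(["cap","camera_lens"],"scene");p,o2=look(["cap","camera_lens"],"top")
s=readout.observe();print(s["t"],s["opening"],s["gripper_force"],s["tool_pos"],s["contact_force"],s["eef_rot"])
for t in o1:
    if t in o2: print(t,tri([o1[t],o2[t]]))
w,o3=look(["cap","camera_lens"]);
for t,z in(("cap",.25),("camera_lens",.22)):
    if t in o3: print(t,o3[t][0]+o3[t][1]*(z-o3[t][0][2])/o3[t][1][2])
E
```

```text
scene cap [317.2 186.6] 0.74
scene camera_lens [317.4 199.6] 0.57
top cap None
top camera_lens [355.9 292.8] 0.33
8.6 0.023978625169984565 99.96262192726135 [0.4997 0.0153 0.2602] [-0.9447 -0.7024 -0.7424] [-0.6415  0.7671  0.0004 -0.0007]
camera_lens (array([ 0.3993, -0.0939,  0.1347]), np.float64(0.010431241729958527))
wrist cap [327.6 264.2] 0.91
wrist camera_lens None
cap [0.4974 0.0161 0.25  ]
```

Request:
{"op": "apply_moves", "data": {
  "plan": [
    {"dp":[-45,20,-5],"delta_rot":[0,0,0],"grip":15},
    {"dp":[-95,42,-5],"delta_rot":[0,0,0],"grip":15},
    {"dp":[-145,64,20],"delta_rot":[0,0,0],"grip":15},
    {"dp":[-190,84,60],"delta_rot":[0,0,0],"grip":15},
    {"dp":[-210,92,100],"delta_rot":[0,0,0],"grip":15},
    {"dp":[-210,92,120],"delta_rot":[0,0,0],"grip":15},
    {"dp":[-210,92,120],"delta_rot":[0,0,0],"grip":15},
    {"dp":[-210,92,120],"delta_rot":[0,0,0],"grip":15}
  ]
}}

```text
t: 9.75
tool_pos: [0.4476, 0.2386, 0.1419]
eef_rot: [-0.641, 0.767, -0.0, 0.001]
contact_force: [-0.2, 0.2, 1.0]
opening: 0.0241
gripper_force: 100.0
```

```bash
python3 - <<'E'
from h import *
s=readout.observe();print(s["t"],s["opening"],s["gripper_force"],s["tool_pos"],s["contact_force"],s["eef_rot"])
q=imaging.capture("scene");p=imaging.capture("wrist")
for n,Z in(("scene",q),("wrist",p)):
    r=nets.pinpoint(Z,"cap");print(n,[(a["pixel"],round(a["p"],2)) for a in r[:2]],proj(Z,(.446,.239,.13)))
c=cv2.resize(q["color"][220:350,330:460],(400,400),interpolation=cv2.INTER_CUBIC)
k=cv2.resize(p["color"][150:350,220:420],(400,400),interpolation=cv2.INTER_CUBIC)
cv2.imwrite("pics/m4.png",np.clip(np.hstack([c,k])[:,:,::-1]*1.5,0,255).astype(np.uint8))
E
```

```text
9.75 0.024053912220578514 99.96883749961853 [0.4476 0.2386 0.1419] [-0.2015  0.1788  0.9583] [-0.6415  0.7671 -0.0002  0.0009]
scene [([390.9, 267.8], 0.91)] [394.9593 268.4614]
wrist [([325.3, 264.8], 0.82), ([305.0, 386.8], 0.69)] [326.4828 262.2639]
```

View pics/m4.png

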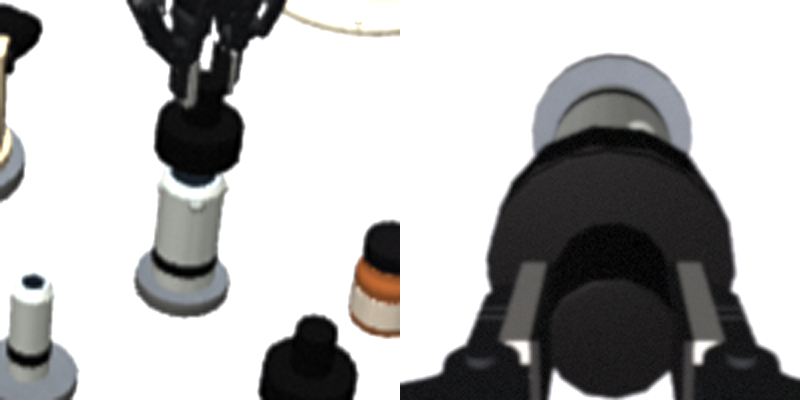

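```bash
python3 - <<'E'
from h import *
q=imaging.capture("scene")
g=cv2.cvtColor(q["color"],cv2.COLOR_RGB2GRAY).astype(int)
for r in range(252,320,4): print(r,g[r,374:412:1].tolist())
for z in(0,.05,.1,.125,.145,.15): print(z,[np.round(proj(q,(x,y,z)),1) for x,y in((.446,.239),)])
print(np.round(proj(q,(.449,.239,.13))-proj(q,(.446,.239,.13)),2),np.round(proj(q,(.446,.242,.13))-proj(q,(.446,.239,.13)),2))
E
```

```text
252 [203, 201, 202, 204, 205, 205, 203, 206, 208, 203, 153, 119, 61, 20, 33, 41, 68, 79, 71, 45, 14, 5, 5, 6, 6, 4, 2, 9, 60, 167, 201, 208, 207, 204, 202, 201, 201, 201]
256 [205, 206, 206, 207, 207, 209, 205, 113, 29, 7, 9, 11, 9, 10, 11, 4, 7, 6, 5, 5, 5, 6, 5, 5, 4, 6, 6, 4, 10, 10, 10, 8, 19, 68, 165, 202, 201, 201]
260 [203, 202, 202, 202, 203, 206, 161, 46, 5, 11, 10, 12, 11, 11, 11, 12, 10, 10, 7, 4, 4, 5, 6, 4, 4, 6, 6, 9, 11, 11, 11, 10, 9, 7, 22, 108, 198, 203]
264 [204, 206, 206, 206, 207, 205, 79, 11, 3, 6, 6, 7, 6, 9, 10, 11, 10, 11, 10, 12, 11, 10, 11, 11, 11, 10, 13, 9, 11, 12, 11, 10, 6, 0, 47, 186, 204, 202]
268 [201, 203, 206, 207, 209, 195, 63, 5, 4, 5, 5, 5, 6, 4, 5, 7, 6, 6, 7, 5, 4, 5, 5, 7, 7, 4, 5, 4, 6, 6, 6, 5, 1, 15, 98, 202, 205, 201]
272 [203, 204, 202, 205, 207, 206, 202, 180, 132, 56, 10, 3, 4, 5, 5, 5, 4, 4, 5, 6, 4, 6, 6, 4, 5, 4, 5, 5, 4, 5, 2, 0, 16, 80, 196, 200, 200, 200]
276 [207, 206, 206, 206, 207, 203, 203, 202, 176, 160, 174, 114, 35, 18, 17, 18, 15, 10, 10, 9, 10, 10, 5, 6, 5, 14, 53, 102, 126, 175, 191, 204, 204, 203, 200, 199, 199, 196]
2
[... 1288 characters left out ...]
, 199]
308 [94, 91, 94, 94, 96, 92, 98, 96, 88, 51, 24, 14, 3, 3, 2, 2, 4, 5, 3, 2, 2, 3, 6, 18, 47, 72, 98, 99, 96, 106, 177, 198, 198, 198, 199, 200, 202, 203]
312 [61, 61, 85, 92, 94, 94, 95, 98, 103, 107, 109, 110, 109, 107, 104, 101, 99, 100, 97, 92, 89, 88, 85, 83, 89, 97, 97, 97, 97, 87, 114, 187, 193, 193, 196, 195, 198, 201]
316 [174, 116, 56, 48, 54, 62, 72, 84, 93, 94, 94, 95, 97, 95, 94, 94, 96, 96, 96, 98, 98, 96, 94, 96, 94, 86, 69, 54, 39, 90, 193, 198, 196, 199, 201, 202, 202, 202]
0 [array([389.9, 313. ])]
0.05 [array([391.8, 296.4])]
0.1 [array([393.7, 279.1])]
0.125 [array([394.8, 270.3])]
0.145 [array([395.6, 263. ])]
0.15 [array([395.8, 261.2])]
[-0.99  0.46] [0.92 0.65]
```

Request:
{"op": "apply_moves", "data": {
  "plan": [
    {"dp":[0,0,8],"delta_rot":[0,0,0],"grip":15},
    {"dp":[0,0,16],"delta_rot":[0,0,0],"grip":15},
    {"dp":[0,0,24],"delta_rot":[0,0,0],"grip":15},
    {"dp":[0,0,30],"delta_rot":[0,0,0],"grip":15},
    {"dp":[0,0,36],"delta_rot":[0,0,0],"grip":15},
    {"dp":[0,0,42],"delta_rot":[0,0,0],"grip":15},
    {"dp":[0,0,45],"delta_rot":[0,0,0],"grip":15},
    {"dp":[0,0,45],"delta_rot":[0,0,0],"grip":15},
    {"dp":[0,0,45],"delta_rot":[0,0,0],"grip":15}
  ],
  "squeeze": 110
}}

```text
t: 11.12
tool_pos: [0.4467, 0.2381, 0.0963]
eef_rot: [-0.642, 0.767, -0.0, -0.0]
contact_force: [-1.9, -1.2, 4.9]
opening: 0.0238
gripper_force: 109.9
```

Request:
{"op": "apply_moves", "data": {
  "plan": [
    {"dp":[0,0,1],"delta_rot":[0,0,0],"grip":15},
    {"dp":[0,0,2],"delta_rot":[0,0,0],"grip":15},
    {"dp":[0,0,2],"delta_rot":[0,0,0],"grip":15}
  ]
}}

```text
t: 11.5
tool_pos: [0.4468, 0.2381, 0.0962]
eef_rot: [-0.642, 0.767, -0.0, 0.0]
contact_force: [-5.1, -2.4, 15.6]
opening: 0.0236
gripper_force: 110.9
```

Request:
{"op": "apply_moves", "data": {
  "plan": [
    {"dp":[0,0,2],"delta_rot":[0,0,0],"grip":15},
    {"dp":[0,0,-1],"delta_rot":[0,0,0],"grip":50},
    {"dp":[0,0,-2],"delta_rot":[0,0,0],"grip":60},
    {"dp":[0,0,-2],"delta_rot":[0,0,0],"grip":60},
    {"dp":[0,0,-50],"delta_rot":[0,0,0],"grip":60},
    {"dp":[0,0,-110],"delta_rot":[0,0,0],"grip":60},
    {"dp":[30,-12,-165],"delta_rot":[0,0,0],"grip":85},
    {"dp":[70,-27,-210],"delta_rot":[0,0,0],"grip":85},
    {"dp":[115,-45,-250],"delta_rot":[0,0,0],"grip":85},
    {"dp":[170,-65,-270],"delta_rot":[0,0,0],"grip":85},
    {"dp":[225,-86,-285],"delta_rot":[0,0,0],"grip":85},
    {"dp":[260,-100,-285],"delta_rot":[0,0,0],"grip":85}
  ]
}}

```text
t: 13.0
tool_pos: [0.4999, -0.0375, 0.3798]
eef_rot: [-0.641, 0.768, -0.001, 0.001]
contact_force: [0.4, 0.4, -1.0]
opening: 0.0848
gripper_force: 0.0
```

Request:
{"op": "apply_moves", "data": {
  "plan": [
    {"dp":[50,-20,0],"delta_rot":[0,0,0],"grip":85},
    {"dp":[109,-41,0],"delta_rot":[0,0,0],"grip":85},
    {"dp":[109,-41,0],"delta_rot":[0,0,0],"grip":85},
    {"dp":[109,-41,0],"delta_rot":[0,0,0],"grip":85}
  ]
}}

```text
t: 13.5
tool_pos: [0.5203, -0.15, 0.3781]
eef_rot: [-0.641, 0.767, 0.001, -0.0]
contact_force: [-0.1, -0.3, -0.2]
opening: 0.085
gripper_force: 0.0
```

```bash
python3 - <<'E'
from h import *
import pickle
p,o=look("dish_centre dish_stand camera_lens camera_base".split(),name="w5")
pickle.dump((p,o),open("v5.pkl","wb"))
s=readout.observe();print(s["t"],s["tool_pos"],s["joint_pos"])
for t,z in(("dish_centre",.085),("dish_stand",0),("camera_lens",.22)):
    if t in o: print(t,o[t][0]+o[t][1]*(z-o[t][0][2])/o[t][1][2])
q,o=look(["cap"],"scene")
E
```

```text
wrist dish_centre [235.2  14.2] 0.73
wrist dish_stand [250.4  31.4] 0.94
wrist camera_lens [370.4 354.1] 0.76
wrist camera_base [355.  279.5] 0.8
13.75 [ 0.5203 -0.1487  0.3792] [ 0.0214  0.1691  0.1593 -0.0001 -1.5604 -0.1973]
dish_centre [ 0.5858 -0.3732  0.085 ]
dish_stand [ 0.5841 -0.3766  0.    ]
camera_lens [0.4987 0.016  0.22  ]
scene cap [388.9 284.5] 0.57
```

View pics/w5.png

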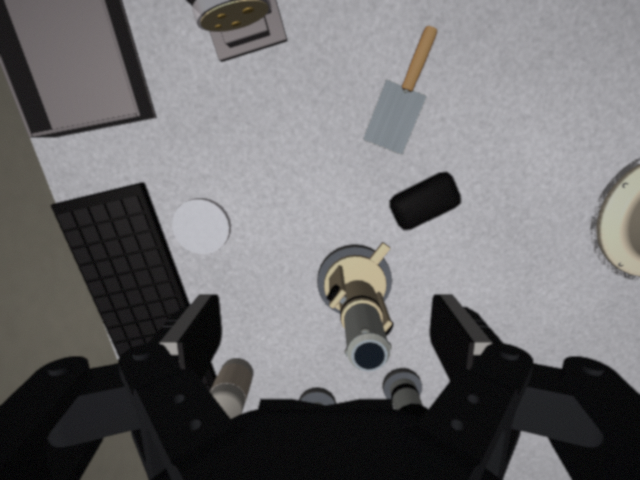

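Request:
{"op": "apply_moves", "data": {
  "plan": [
    {"dp":[50,-10,10],"delta_rot":[0,0,0],"grip":85},
    {"dp":[90,-20,20],"delta_rot":[0,0,0],"grip":85},
    {"dp":[90,-20,20],"delta_rot":[0,0,0],"grip":85}
  ]
}}

```text
t: 14.22
tool_pos: [0.5236, -0.2433, 0.3572]
eef_rot: [-0.641, 0.768, 0.001, -0.001]
contact_force: [-0.2, 0.7, -0.7]
opening: 0.0851
gripper_force: 0.0
```

```bash
python3 - <<'E'
from h import *
import pickle
p5,o5=pickle.load(open("v5.pkl","rb"))
p,o=look("dish_centre dish_stand camera_base camera_pivot".split(),name="w6")
pickle.dump((p,o),open("v6.pkl","wb"))
s=readout.observe();print(s["t"],s["tool_pos"],s["eef_rot"])
for t,z in(("dish_centre",.085),("dish_stand",0),("camera_base",0),("camera_pivot",.115)):
    for q in(o5,o):
        if t in q: print(t,q[t][0]+q[t][1]*(z-q[t][0][2])/q[t][1][2])
    if t in o and t in o5: print("  tri",tri([o[t],o5[t]]))
print("lens5",at(p5,(371,355),.22),"foot5",at(p5,(355,279.5),.01))
a=at(p5,(384,247),.025);print("tongue5",np.degrees(np.arctan2(*(a-[.4998,.0163,0])[1::-1])))
r=nets.regions_of(p,"dish_stand")
if r:
    m=r[0]["region"];ys,xs=np.nonzero(m);print(m.sum(),xs.min(),xs.max(),ys.min(),ys.max(),r[0]["pixel"])
    x0,y0=xs.min()-20,max(ys.min()-20,0)
    cv2.imwrite("pics/d6.png",cv2.resize(p["color"][y0:y0+120,x0:x0+140,::-1],None,fx=5,fy=5,interpolation=cv2.INTER_CUBIC));print(x0,y0)
E
```

```text
wrist dish_centre [252.   99.5] 0.9
wrist dish_stand [260.5 100.5] 0.68
wrist camera_base [366.2 332. ] 0.79
wrist camera_pivot [372.5 374.7] 0.91
14.475 [ 0.5242 -0.2411  0.3597] [-0.6421  0.7667 -0.0005  0.0004]
dish_centre [ 0.5858 -0.3732  0.085 ]
dish_centre [ 0.5874 -0.3689  0.085 ]
  tri (array([ 0.5829, -0.3661,  0.107 ]), np.float64(0.0007939338214330051))
dish_stand [ 0.5841 -0.3766  0.    ]
dish_stand [ 0.5903 -0.3762  0.    ]
  tri (array([ 0.5864, -0.3753,  0.0059]), np.float64(0.003039990256649986))
camera_base [0.4979 0.0202 0.    ]
camera_base [0.4976 0.0169 0.    ]
  tri (array([ 0.4974,  0.0277, -0.0176]), np.float64(0.0001760629467070808))
camera_pivot [0.5018 0.0144 0.115 ]
lens5 [0.4982 0.0172 0.22  ] foot5 [0.498  0.0159 0.01  ]
tongue5 -136.0615630103129
4469 200 301 56 128 [256.1, 93.9]
180 36
```

View pics/d6.png

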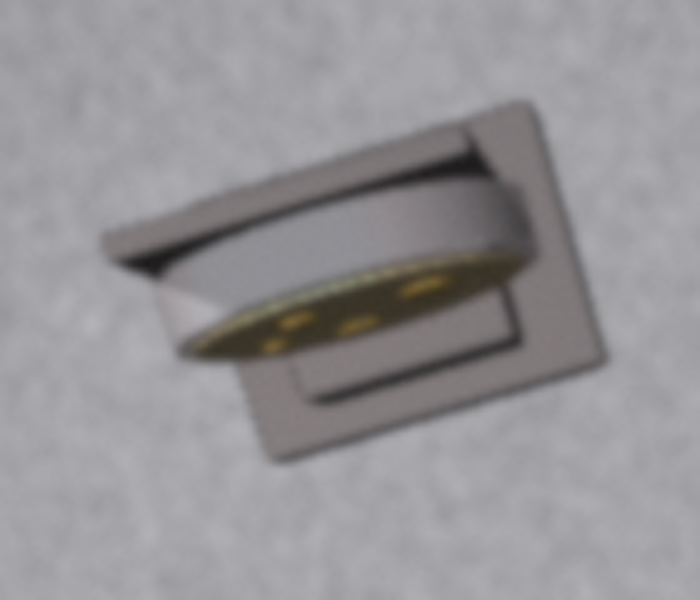

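```bash
cat >> h.py <<'E'
P=np.array([.4993,.0165,.115])
def pose(az,tilt,pitch,s=.085,back=0,off=.05):
    """tool pose: G on barrel at s; az,tilt,pitch deg; pitch>0 = tool z towards d"""
    a=np.radians(az);d=np.array([np.cos(a),np.sin(a),0]);u=np.array([0,0,1.])
    R0=R.from_matrix(np.column_stack([d,np.cross(-u,d),-u]))
    Rt=R0*R.from_rotvec([0,pitch,0],degrees=True)
    t=np.radians(tilt);G=P+s*(np.sin(t)*d+np.cos(t)*u)
    z=Rt.apply([0,0,1]);return G+(off-back)*z,Rt
def rel(start,tgt):
    return (np.round(start[1].inv().apply(tgt[0]-start[0])*1000,1).tolist(),np.round((start[1].inv()*tgt[1]).as_rotvec(degrees=True),1).tolist())
def now():
    s=readout.observe();return s["tool_pos"],R.from_quat(s["eef_rot"])
E
python3 - <<'E'
from h import *
c=now();print(c[0])
q=(np.array([.57,.08,.36]),pose(-136,0,25)[1])
print("mid",rel(c,q))
pre=pose(-136,0,50,back=.09);print("pre",pre[0],rel(c,pre))
g=pose(-136,0,50);print("grasp from pre",g[0],rel(pre,g))
E
```

```text
[ 0.5242 -0.241   0.3597]
mid ([-324.1, 11.3, -0.3], [-7.9, 24.2, 35.3])
pre [0.5213 0.0378 0.2257] ([-274.0, 52.0, 133.9], [-15.7, 48.3, 33.5])
grasp from pre [ 0.4717 -0.0101  0.1679] ([0.0, -0.0, 90.0], [0.0, 0.0, 0.0])
```

Request:
{"op": "apply_moves", "data": {
  "plan": [
    {"dp":[-54,2,0],"delta_rot":[-1.5,4,6],"grip":85},
    {"dp":[-108,4,0],"delta_rot":[-3,8,12],"grip":85},
    {"dp":[-162,6,0],"delta_rot":[-4,12,18],"grip":85},
    {"dp":[-216,8,0],"delta_rot":[-5,16,24],"grip":85},
    {"dp":[-270,10,0],"delta_rot":[-6.5,20,30],"grip":85},
    {"dp":[-324,11,0],"delta_rot":[-7.9,24.2,35.3],"grip":85},
    {"dp":[-324,11,0],"delta_rot":[-10.5,33,35],"grip":85},
    {"dp":[-320,20,20],"delta_rot":[-13,41,34],"grip":85},
    {"dp":[-310,30,50],"delta_rot":[-15.7,48.3,33.5],"grip":85},
    {"dp":[-295,42,95],"delta_rot":[-15.7,48.3,33.5],"grip":85},
    {"dp":[-274,52,134],"delta_rot":[-15.7,48.3,33.5],"grip":85},
    {"dp":[-274,52,134],"delta_rot":[-15.7,48.3,33.5],"grip":85}
  ]
}}

```text
t: 16.02
tool_pos: [0.5193, 0.0363, 0.2233]
eef_rot: [-0.339, 0.839, -0.158, -0.395]
contact_force: [1.1, -0.8, 0.8]
opening: 0.085
gripper_force: 0.0
```

```bash
python3 - <<'E'
from h import *
p=imaging.capture("wrist");save(p,"w7")
c=now();s=readout.observe();print(s["t"],c[0],s["joint_pos"],s["contact_force"])
g=pose(-136,0,50);print(rel(c,g))
for s_ in(.025,.065,.105):
    X=P+[0,0,s_];print(s_,proj(p,X))
r=nets.pinpoint(p,"camera_lens");print(r[:1] and r[0]["pixel"])
E
```

```text
16.075 [0.5212 0.0371 0.2252] [ 0.5092  0.6367  0.1309  0.2095 -1.9157 -1.3302] [0.1841 0.2516 0.9993]
([-0.2, 0.4, 89.2], [0.0, -0.1, 0.0])
0.025 [323.161  292.1459]
0.065 [323.1337 266.5238]
0.105 [323.0978 232.8597]
[321.8, 232.8]
```

Request:
{"op": "apply_moves", "data": {
  "plan": [
    {"dp":[0,0,30],"delta_rot":[0,0,0],"grip":85},
    {"dp":[0,0,60],"delta_rot":[0,0,0],"grip":85},
    {"dp":[0,0,89],"delta_rot":[0,0,0],"grip":85},
    {"dp":[0,0,89],"delta_rot":[0,0,0],"grip":85},
    {"dp":[0,0,89],"delta_rot":[0,0,0],"grip":35},
    {"dp":[0,0,89],"delta_rot":[0,0,0],"grip":35},
    {"dp":[0,0,89],"delta_rot":[0,0,0],"grip":35}
  ],
  "squeeze": 80
}}

```text
t: 17.0
tool_pos: [0.4743, -0.0099, 0.1689]
eef_rot: [-0.34, 0.841, -0.159, -0.39]
contact_force: [3.4, 0.6, 4.2]
opening: 0.0455
gripper_force: 81.6
```

```bash
python3 - <<'E'
from h import *
c=now();s=readout.observe();print(s["t"],c[0],s["opening"],s["gripper_force"],s["contact_force"],s["ft_torque"])
g=pose(-136,0,50);print(rel(c,g))
st=g
for az in(-128,-120,-112,-104,-96,-88,-80,-77.2): print(az,rel(st,pose(az,0,50)))
E
```

```text
17.0 [ 0.4743 -0.0099  0.1689] 0.04548769822175956 81.61105992738158 [3.413  0.5993 4.1668] [ 0.5972 -1.1597  0.5462]
([0.5, 1.6, 2.1], [-0.1, 0.2, -0.0])
-128 ([-0.2, -5.3, -0.3], [6.1, 0.0, -5.1])
-120 ([-1.0, -10.6, -1.1], [12.3, 0.0, -10.3])
-112 ([-2.1, -15.6, -2.5], [18.4, -0.0, -15.4])
-104 ([-3.7, -20.3, -4.5], [24.5, 0.0, -20.6])
-96 ([-5.8, -24.6, -6.9], [30.6, 0.0, -25.7])
-88 ([-8.1, -28.5, -9.7], [36.8, -0.0, -30.9])
-80 ([-10.9, -31.8, -12.9], [42.9, -0.0, -36.0])
-77.2 ([-11.9, -32.8, -14.1], [45.0, 0.0, -37.8])
```

Request:
{"op": "apply_moves", "data": {
  "plan": [
    {"dp":[-0.2,-5.3,-0.3],"delta_rot":[6.1,0,-5.1],"grip":35},
    {"dp":[-1,-10.6,-1.1],"delta_rot":[12.3,0,-10.3],"grip":35},
    {"dp":[-2.1,-15.6,-2.5],"delta_rot":[18.4,0,-15.4],"grip":35},
    {"dp":[-3.7,-20.3,-4.5],"delta_rot":[24.5,0,-20.6],"grip":35},
    {"dp":[-5.8,-24.6,-6.9],"delta_rot":[30.6,0,-25.7],"grip":35},
    {"dp":[-8.1,-28.5,-9.7],"delta_rot":[36.8,0,-30.9],"grip":35},
    {"dp":[-10.9,-31.8,-12.9],"delta_rot":[42.9,0,-36],"grip":35},
    {"dp":[-11.9,-32.8,-14.1],"delta_rot":[45,0,-37.8],"grip":35},
    {"dp":[-11.9,-32.8,-14.1],"delta_rot":[45,0,-37.8],"grip":35}
  ],
  "squeeze": 90
}}

```text
t: 18.12
tool_pos: [0.51, -0.02, 0.169]
eef_rot: [0.709, -0.565, 0.331, 0.262]
contact_force: [5.0, -0.7, 2.4]
opening: 0.0458
gripper_force: 93.7
```

```bash
python3 - <<'E'
from h import *
p=imaging.capture("top")
c=now();s=readout.observe();print(s["t"],c[0],s["opening"],s["gripper_force"],s["contact_force"],s["ft_torque"],s["joint_pos"])
st=pose(-77.2,0,50);print("err",rel(c,st))
for t in range(8,97,8): print(t,rel(st,pose(-77.2,t,50-t)))
print(rel(st,pose(-77.2,94.3,50-94.3)))
save(p,"t8")
E
```

```text
18.175 [ 0.51   -0.0201  0.169 ] 0.04523255435803514 93.80673157051206 [ 5.1526 -2.0545  1.9562] [ 0.7673 -0.4609  1.2177] [ 0.678   0.3354 -0.7267  0.8496 -1.1597 -1.0746]
err ([-0.7, 2.3, 0.9], [-0.1, 0.1, -0.0])
8 ([0.0, 0.0, 9.1], [0.0, -8.0, 0.0])
16 ([-1.2, -0.0, 18.1], [0.0, -16.0, -0.0])
24 ([-3.7, -0.0, 26.9], [-0.0, -24.0, -0.0])
32 ([-7.4, 0.0, 35.2], [-0.0, -32.0, 0.0])
40 ([-12.3, 0.0, 42.9], [-0.0, -40.0, 0.0])
48 ([-18.1, 0.0, 49.9], [0.0, -48.0, -0.0])
56 ([-24.9, 0.0, 56.0], [-0.0, -56.0, 0.0])
64 ([-32.4, 0.0, 61.1], [0.0, -64.0, 0.0])
72 ([-40.6, 0.0, 65.1], [0.0, -72.0, 0.0])
80 ([-49.2, 0.0, 68.0], [0.0, -80.0, -0.0])
88 ([-58.2, 0.0, 69.5], [-0.0, -88.0, 0.0])
96 ([-67.3, 0.0, 69.9], [0.0, -96.0, 0.0])
([-65.4, 0.0, 69.9], [-0.0, -94.3, 0.0])
```

Request:
{"op": "apply_moves", "data": {
  "plan": [
    {"dp":[0,-1,9.1],"delta_rot":[0,-8,0],"grip":35},
    {"dp":[-1.2,-2,18.1],"delta_rot":[0,-16,0],"grip":35},
    {"dp":[-3.7,-2.3,26.9],"delta_rot":[0,-24,0],"grip":35},
    {"dp":[-7.4,-2.3,35.2],"delta_rot":[0,-32,0],"grip":35},
    {"dp":[-12.3,-2.3,42.9],"delta_rot":[0,-40,0],"grip":35},
    {"dp":[-18.1,-2.3,49.9],"delta_rot":[0,-48,0],"grip":35},
    {"dp":[-18.1,-2.3,49.9],"delta_rot":[0,-48,0],"grip":35}
  ]
}}

```text
t: 19.05
tool_pos: [0.5163, -0.0479, 0.1222]
eef_rot: [0.78, -0.626, 0.012, 0.011]
contact_force: [-2.1, -2.7, 2.9]
opening: 0.0456
gripper_force: 95.2
```

```bash
python3 - <<'E'
from h import *
c=now();s=readout.observe();print(s["t"],c[0],s["opening"],s["gripper_force"],s["contact_force"],s["ft_torque"],s["joint_pos"])
st=pose(-77.2,48,2)
print("err",rel(c,st))
q,o=look(["camera_lens","camera_pivot"],"scene");save(q,"s9");p,o2=look(["camera_lens","camera_pivot"],"top")
for t in o:
    if t in o2: print(t,tri([o[t],o2[t]]))
for t in (56,64,72,80,88,94.3): print(t,rel(st,pose(-77.2,t,50-t)))
E
```

```text
19.05 [ 0.5163 -0.0479  0.1222] 0.045550702026584615 95.15763031784445 [-2.1427 -2.743   2.8739] [-0.2811  0.6732  0.3876] [ 0.2424  0.269  -0.378   0.0404 -0.9269 -0.0481]
err ([-1.7, 2.3, 0.2], [0.1, 0.1, -0.3])
scene camera_lens [290.2 198.7] 0.66
scene camera_pivot [312.7 237. ] 0.56
top camera_lens None
top camera_pivot None
56 ([0.0, -0.0, 9.1], [0.0, -8.0, 0.0])
64 ([-1.2, -0.0, 18.1], [0.0, -16.0, 0.0])
72 ([-3.7, -0.0, 26.9], [-0.0, -24.0, 0.0])
80 ([-7.4, -0.0, 35.2], [0.0, -32.0, 0.0])
88 ([-12.3, -0.0, 42.9], [0.0, -40.0, 0.0])
94.3 ([-16.8, 0.0, 48.5], [0.0, -46.3, 0.0])
```

Request:
{"op": "apply_moves", "data": {
  "plan": [
    {"dp":[0,0,9.1],"delta_rot":[0,-8,0],"grip":35},
    {"dp":[-1.2,0,18.1],"delta_rot":[0,-16,0],"grip":35},
    {"dp":[-3.7,0,26.9],"delta_rot":[0,-24,0],"grip":35},
    {"dp":[-7.4,0,35.2],"delta_rot":[0,-32,0],"grip":35},
    {"dp":[-12.3,0,42.9],"delta_rot":[0,-40,0],"grip":35},
    {"dp":[-16.8,0,48.5],"delta_rot":[0,-46.3,0],"grip":35},
    {"dp":[-16.8,0,48.5],"delta_rot":[0,-46.3,0],"grip":35},
    {"dp":[-16.8,0,48.5],"delta_rot":[0,-46.3,0],"grip":35}
  ]
}}

```text
t: 20.35
tool_pos: [0.5127, -0.0332, 0.0718]
eef_rot: [0.724, -0.579, -0.294, -0.233]
contact_force: [0.0, -6.2, 0.5]
opening: 0.0458
gripper_force: 95.2
```

```bash
python3 - <<'E'
from h import *
c=now();s=readout.observe();print(s["t"],c[0],s["opening"],s["gripper_force"],s["contact_force"],s["ft_torque"],s["joint_pos"])
st=pose(-77.2,94.3,-44.3)
print("err",rel(c,st))
q,o=look(["camera_lens","camera_pivot"],"scene");save(q,"s10")
z=c[1].apply([0,0,1]);x=c[1].apply([1,0,0]);print("az tool",np.degrees(np.arctan2(x[1],x[0])),"pitch",np.degrees(np.arcsin(np.hypot(z[0],z[1]))))
G=c[0]-.05*z;v=G-[.5013,.016,.115];print("G dir az",np.degrees(np.arctan2(v[1],v[0])),"tilt",90-np.degrees(np.arctan2(v[2],np.hypot(v[0],v[1]))))
E
```

```text
20.35 [ 0.5127 -0.0332  0.0718] 0.04579254737934878 95.24460446555167 [ 0.005  -6.2327  0.4932] [-2.2285 -0.1309  0.234 ] [-0.2304  0.5902  0.0013 -0.6833 -1.4261  0.7108]
err ([-1.8, 2.1, 0.3], [0.1, -0.2, -0.2])
scene camera_lens [283.7 221.2] 0.71
scene camera_pivot [313.1 237.1] 0.78
az tool -77.48215052002818 pitch 44.09306528140464
G dir az -76.98643964283815 tilt 94.89730597652321
```

Request:
{"op": "apply_moves", "data": {
  "plan": [
    {"dp":[0,0,0],"delta_rot":[0,0,0],"grip":60},
    {"dp":[0,0,0],"delta_rot":[0,0,0],"grip":85},
    {"dp":[0,0,0],"delta_rot":[0,0,0],"grip":85},
    {"dp":[0,0,0],"delta_rot":[0,0,0],"grip":85},
    {"dp":[-18,0,-18],"delta_rot":[0,0,0],"grip":85},
    {"dp":[-42,0,-43],"delta_rot":[0,0,0],"grip":85},
    {"dp":[-80,0,-82],"delta_rot":[0,0,0],"grip":85},
    {"dp":[-120,0,-124],"delta_rot":[0,0,0],"grip":85},
    {"dp":[-160,0,-165],"delta_rot":[0,10,0],"grip":85},
    {"dp":[-180,0,-186],"delta_rot":[0,20,0],"grip":85},
    {"dp":[-180,0,-186],"delta_rot":[0,30,0],"grip":85},
    {"dp":[-180,0,-186],"delta_rot":[0,40,0],"grip":85}
  ]
}}

```text
t: 22.0
tool_pos: [0.5139, -0.033, 0.3332]
eef_rot: [0.781, -0.624, -0.027, -0.023]
contact_force: [0.1, -0.3, -0.5]
opening: 0.0849
gripper_force: 0.0
```

```bash
python3 - <<'E'
from h import *
import pickle
s=readout.observe();print(s["t"],s["tool_pos"],s["contact_force"])
p,o=look(["camera_lens","camera_pivot","camera_base","cap","dish_centre"],name="w11");pickle.dump(p,open("v11.pkl","wb"))
q,o2=look(["camera_lens","camera_pivot","cap"],"scene",name="s11");pickle.dump(q,open("s11.pkl","wb"))
a=np.radians(-77.2);t=np.radians(94.3)
Pv=np.array([.5005,.016,.115]);L=Pv+.105*np.array([np.sin(t)*np.cos(a),np.sin(t)*np.sin(a),np.cos(t)])
for n,Z in(("w",p),("s",q)): print(n,"pred lens",proj(Z,L),"pivot",proj(Z,Pv))
for k in o:
    if k in o2: print(k,tri([o[k],o2[k]]))
if "camera_lens" in o: x=o["camera_lens"];print("lens@.107",x[0]+x[1]*(.107-x[0][2])/x[1][2])
E
```

```text
22.0 [ 0.5139 -0.033   0.3332] [ 0.1016 -0.3499 -0.5425]
wrist camera_lens [327.1 135.9] 0.86
wrist camera_pivot None
wrist camera_base [324.4 206. ] 0.64
wrist cap [330.5 373. ] 0.8
wrist dish_centre [178.1  69.5] 0.75
scene camera_lens [283.5 220.9] 0.96
scene camera_pivot [312.7 237.8] 0.96
scene cap [391.2 280.3] 0.7
w pred lens [326.8044 135.7821] pivot [326.8537 229.1777]
s pred lens [284.16   224.3104] pivot [315.5118 236.8789]
camera_lens (array([ 0.5241, -0.0871,  0.1171]), np.float64(0.0006874102245736973))
cap (array([0.4467, 0.2338, 0.0946]), np.float64(0.001379398349044429))
lens@.107 [ 0.5234 -0.086   0.107 ]
```

```bash
cat >> h.py <<'E'
from scipy.optimize import minimize
def model(p,az,tilt,off,Pv):
    a,t=np.radians([az,tilt]);d=np.array([np.cos(a)*np.sin(t),np.sin(a)*np.sin(t),np.cos(t)])
    e=np.array([-np.sin(a),np.cos(a),0]);f=np.cross(d,e);th=np.linspace(0,2*np.pi,40)
    m=np.zeros((480,640),np.uint8)
    for r,s0,s1 in((.024,.025,.105),(.028,-.045,.025)):
        pts=[proj(p,Pv+s*d+r*(np.cos(x)*e+np.sin(x)*f))+off for s in(s0,s1) for x in th]
        h=cv2.convexHull(np.array(pts,np.float32));cv2.fillConvexPoly(m,np.round(h*16).astype(np.int32),1,shift=4)
    return m>0
def fit(views,Pv,x0=(-77.2,94.3)):
    def f(x):
        c=0
        for i,(p,m) in enumerate(views):
            M=model(p,x[0],x[1],x[2+2*i:4+2*i],Pv);c+=1-(M&m).sum()/(M|m).sum()
        return c+1e-4*np.sum(np.square(x[2:]))
    n=2*len(views);best=None
    for dt in(-6,0,5):
        s=np.r_[x0[0],x0[1]+dt,np.zeros(n)];S=np.vstack([s]+[s+np.eye(len(s))[i]*3 for i in range(len(s))])
        r=minimize(f,s,method="Nelder-Mead",options=dict(initial_simplex=S,maxiter=600))
        print(np.round(r.x,1),round(r.fun,4))
E
python3 - <<'E'
from h import *
import pickle
Pv=np.array([.5005,.016,.115]);V=[]
for n in("wrist","scene"):
    p=imaging.capture(n);r=nets.regions_of(p,"camera_lens")
    print(n,[(a["p"],int(a["region"].sum()),np.round(a["pixel"]).tolist()) for a in r[:3]],model(p,-77.2,94.3,[0,0],Pv).sum())
    if r: V.append((p,r[0]["region"]))
for v in V: fit([v],Pv)
fit(V,Pv)
a=np.radians(-77.2);d=np.array([np.cos(a),np.sin(a),0]);n=np.array([-d[1],d[0],0]);u=np.array([0,0,1])
z=-(n+u)/2**.5;T=Pv+.06*d;Rt=R.from_matrix(np.column_stack([d,np.cross(z,d),z]))
c=now();print(c[0],T-.17*z,rel(c,(T-.17*z,Rt)))
E
```

```text
wrist [(0.76, 6267, [326.0, 208.0])] 6393
scene [(0.92, 1160, [313.0, 233.0])] 1315
[-77.6  94.3   0.2  -0. ] 0.0518
[-77.1  97.2   0.4  -0.1] 0.0507
[-77.1 101.    0.5   0.9] 0.0486
[-81.9  98.4  -2.3  -0.7] 0.1053
[-80.6  99.   -1.7  -0.6] 0.096
[-81.8  97.9  -1.9  -0.4] 0.0955
[-77.4  94.8  -0.2  -0.8  -1.8  -0.6] 0.1741
[-77.4  95.7   0.4   0.4  -0.7  -0.3] 0.1624
[-77.8  96.4  -0.1   1.   -1.6  -0.5] 0.1603
[ 0.5136 -0.0336  0.3313] [ 0.631  -0.0159  0.2352] ([15.7, -118.6, 95.0], [-44.9, 4.2, 1.6])
```

Request:
{"op": "apply_moves", "data": {
  "plan": [
    {"dp":[4,-40,0],"delta_rot":[-9,1,0],"grip":85},
    {"dp":[8,-80,0],"delta_rot":[-18,2,0],"grip":85},
    {"dp":[12,-115,20],"delta_rot":[-27,3,1],"grip":85},
    {"dp":[16,-119,50],"delta_rot":[-36,4,1],"grip":85},
    {"dp":[16,-119,95],"delta_rot":[-45,4.2,1.6],"grip":85},
    {"dp":[16,-119,95],"delta_rot":[-45,4.2,1.6],"grip":85},
    {"dp":[16,-119,95],"delta_rot":[-45,4.2,1.6],"grip":85}
  ]
}}

```text
t: 23.58
tool_pos: [0.6319, -0.0162, 0.2382]
eef_rot: [0.722, -0.577, -0.237, 0.299]
contact_force: [-0.8, -0.9, 2.4]
opening: 0.085
gripper_force: 0.0
```

```bash
python3 - <<'E'
from h import *
import pickle
Pv=np.array([.5005,.016,.115]);V=[]
p=imaging.capture("wrist");r=nets.regions_of(p,"camera_lens");save(p,"w12")
s=readout.observe();print(s["t"],s["tool_pos"])
print([(a["p"],int(a["region"].sum()),np.round(a["pixel"]).tolist()) for a in r[:3]],model(p,-77.2,94.3,[0,0],Pv).sum())
k=nets.pinpoint(p,"camera_lens");print(k and k[0]["pixel"])
k=nets.pinpoint(p,"dish_centre");print("dish",k and k[0]["pixel"],proj(p,(.587,-.37,.085)))
a,t=np.radians([-77.2,94.3]);d=np.array([np.cos(a)*np.sin(t),np.sin(a)*np.sin(t),np.cos(t)])
print("pred lens",proj(p,Pv+.105*d))
if r:
    pickle.dump((p,r[0]["region"]),open("v12.pkl","wb"))
    fit([(p,r[0]["region"])],Pv)
    m=r[0]["region"]
    # axis from mask along front barrel: mask centre in slices along the predicted axis
    a0=proj(p,Pv+.03*d);a1=proj(p,Pv+.1*d);u=(a1-a0)/np.linalg.norm(a1-a0);n=np.array([-u[1],u[0]])
    ys,xs=np.nonzero(m);q=np.c_[xs,ys]-a0;S=q@u;N=q@n;L=np.linalg.norm(a1-a0)
    M=model(p,-77.2,94.3,[0,0],Pv);ys,xs=np.nonzero(M);qm=np.c_[xs,ys]-a0;Sm=qm@u;Nm=qm@n
    for f in np.linspace(-.6,1,9):
        k=np.abs(S-f*L)<3;km=np.abs(Sm-f*L)<3
        if k.any() and km.any(): print(round(f,2),"mask",N[k].min().round(1),N[k].max().round(1),"model",Nm[km].min().round(1),Nm[km].max().round(1))
    print("L px",L,u)
E
```

```text
23.675 [ 0.6319 -0.0163  0.2435]
[(0.69, 7197, [323.0, 236.0]), (0.67, 14692, [302.0, 245.0]), (0.32, 693, [133.0, 463.0])] 7741
[316.3, 160.7]
dish [] [ 296.9912 -203.715 ]
pred lens [317.3581 163.1115]
[-78.2  95.    0.4  -0.2] 0.0727
[-77.4  95.2   0.5  -0.1] 0.0738
[-77.9  95.5   0.7   0.7] 0.0746
-0.6 mask -17.2 26.2 model -26.9 26.2
-0.4 mask -18.1 27.0 model -27.1 27.0
-0.2 mask -26.6 27.6 model -27.3 26.8
0.0 mask -22.7 23.5 model -24.8 24.3
0.2 mask -23.0 23.4 model -23.9 23.4
0.4 mask -23.2 23.1 model -24.1 24.0
0.6 mask -23.5 23.9 model -24.3 23.9
0.8 mask -24.4 25.7 model -24.5 23.7
1.0 mask -22.8 23.3 model -24.7 24.5
L px 68.79978776453336 [-0.0577 -0.9983]
```

```bash
python3 - <<'E'
from h import *
print(order.job_done())
E
```

```text
the job is handed in; nothing more can be done
None
```

I moved the cap from the camera to the spare lens and pressed it fully home, then tilted and swivelled the camera to look at the dish centre (about 0.5° off by image fit), let go and handed in at about 24 s of the 51; the verdict wasn't shown.

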